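# Put the cutting wheels away by size

### The arm

A 6-joint arm with a two-finger parallel gripper is mounted at the origin on the work surface. World frame = base frame: x ahead of the robot, y to its left, z up, the work surface at z = 0. Lengths are in mm, angles in rad, forces in N, time in s.
With the tool pointing down it reaches from about 350 to 775 mm from the base axis. Payload 7.3 kg.
Tool frame: the origin (TCP) lies at the very end of the fingers, on their centre line; the grasp point (between the pads) lies 19 mm behind it; z points along the fingers, x is the direction in which the jaws open and shut, and the axes are right-handed (so a half turn about z gives the same grasp; the last joint's range is limited). The gripper opens to 92 mm and grips with 3 to 60 N. Pads are 19 mm wide; open, the fingers measure 130 mm over their backs; the gripper's body (75 mm by 190 mm) begins 47 mm behind the grasp point.
Start: joints at [1.034, 0.342, 1.524, -0, 1.275, -0.146], TCP at [199.975, 485.443, 226.741] pointing down, gripper open.
Joint ranges: [-2.53, 2.53], [-0.77, 2.02], [0.04, 2.7], [-1, 4.14], [0.28, 2.66], [-3.11, 3.11]. Speed limits (rad/s): [2.57, 2.57, 3.14, 3.14, 3.14, 3.14].

### API

Orientations are given as [roll, pitch, yaw] about the fixed x, y, z axes, in that order (R = Rz(yaw) Ry(pitch) Rx(roll)).
In Python, from plant import bot, capture, camera_params gives the robot as it stands.
- The arm moves only by the shell command python3 -m jog 'ROWS' [OPENING]. ROWS is a JSON object of lists of equal length, an entry for each row: "xyz": the shift along the world's x, y, z as a fraction of full scale, a list of three; "angular": the turn, a rotation vector about the world's x, y, z as a fraction of full scale, a list of three. In form: {"xyz": [[x, y, z], ...], "angular": [[wx, wy, wz], ...]}. A call has 1 to 10 rows; each row shifts and turns the pose as measured when the row begins; what a row does not reach is not made up. Full scale, the value 1, is 2 cm for a shift and 6 degrees for a turn. A row lasts 1/10 s, in which the tool goes at most 50 mm and 8.59 degrees, less where a joint would pass 70% of its speed; a pose out of reach is approached as far as the arm can. A call with a number of a shift or a turn outside -1 to 1 is refused whole. A call with a gripper value outside its range is refused whole. OPENING is the closure, from -1 (fully open) to 1 (shut), set as the call begins (- or left out, the last holds). The fingers move at their own pace and stop on an object; the grip force is fixed at half the most. Time passes only in rows, so rows that do not move let the fingers close. It gives the time, the measured TCP pose, the force and the opening at its end, in the units of the state.
- bot.get_obs(): the state, without advancing time (a new reading comes with each control period).
- capture(name): name is "side" or "top" or "wrist"; returns the picture (384x512x3 uint8, red, green, blue); there is no depth.
- camera_params(name): a dict with "fx", "fy", "cx", "cy" (pixels), "rvec" (rotation vector, rad) and "tvec" (3), from world to camera coordinates, as OpenCV has them. Camera axes: x right, y down, z forward; pixel columns grow to the right and rows downward; lengths in mm; the calibration is good to about 2 mm. A picture is of the moment at which its call begins: read the wrist's pose just before it. camera_params takes no time and is no camera call; for the wrist camera it gives the pose at the moment of the call.
- bot.close_job(): hands the job in, once; it reports no verdict.
The state is a dict: "time": time; "joint_positions": joint angles; "dq": joint speeds; "tau": joint torques, N m; "tool_pos": TCP position; "tcp_rot": TCP orientation; "contact_force": force on the tool from outside, world axes, zero at the start; "moment": the same for the moment, N m; "grip_width": finger opening in mm.
Only numpy, scipy, OpenCV 4.12 (cv2) and the standard library are available. Lean on these libraries where they do the work, as an engineer would, in place of code of your own. Each camera call takes 0.05 s, during which the arm holds its last target.

### The job

Put the four grinding wheels that have a hub away, each in its own blue tray: the smallest wheel in the smallest tray and so on up to the largest in the largest, each lying flat on the tray's floor, fully inside the rim. Lower them in rather than dropping them, and do not disturb the glass tumbler or the bare disc without a hub.

Things in the scene. Friction and masses are not known exactly. Their poses are not given: they have to be found in the camera images.
- wheel_50: loose grinding wheel lying flat: disc 50 mm across and 12 mm thick, brass-coloured rim, grey face, with a bare aluminium hub (upright cylinder, 30 mm across, from 12 to 50 mm high) rising from its centre, to grip by; about 0.12 kg (may be 30 % less to 40 % more). Origin: centre of its underside; z up along the hub.
- tray_50: shallow round blue steel tray, fixed to the bench, home of the 50 mm wheel: 66 mm across inside, 74 mm outside, rim 12 mm high, floor 4 mm thick. Origin: centre of its underside, on the bench; z up.
- wheel_70: loose grinding wheel lying flat: disc 70 mm across and 12 mm thick, brass-coloured rim, grey face, with a bare aluminium hub (upright cylinder, 30 mm across, from 12 to 50 mm high) rising from its centre, to grip by; about 0.2 kg (may be 30 % less to 40 % more). Origin: centre of its underside; z up along the hub.
- tray_70: shallow round blue steel tray, fixed to the bench, home of the 70 mm wheel: 86 mm across inside, 94 mm outside, rim 12 mm high, floor 4 mm thick. Origin: centre of its underside, on the bench; z up.
- wheel_90: loose grinding wheel lying flat: disc 90 mm across and 12 mm thick, brass-coloured rim, grey face, with a bare aluminium hub (upright cylinder, 30 mm across, from 12 to 50 mm high) rising from its centre, to grip by; about 0.3 kg (may be 30 % less to 40 % more). Origin: centre of its underside; z up along the hub.
- tray_90: shallow round blue steel tray, fixed to the bench, home of the 90 mm wheel: 106 mm across inside, 114 mm outside, rim 12 mm high, floor 4 mm thick. Origin: centre of its underside, on the bench; z up.
- wheel_110: loose grinding wheel lying flat: disc 110 mm across and 12 mm thick, brass-coloured rim, grey face, with a bare aluminium hub (upright cylinder, 30 mm across, from 12 to 50 mm high) rising from its centre, to grip by; about 0.42 kg (may be 30 % less to 40 % more). Origin: centre of its underside; z up along the hub.
- tray_110: shallow round blue steel tray, fixed to the bench, home of the 110 mm wheel: 126 mm across inside, 134 mm outside, rim 12 mm high, floor 4 mm thick. Origin: centre of its underside, on the bench; z up.
- tumbler: clear glass tumbler standing upright, loose, 72 mm across the rim, 90 mm tall; leave it alone. Origin: centre of its underside.
- bare_disc: bare dark disc without a hub, loose, lying flat, 80 mm across, 12 mm thick, 20 mm hole in the middle; leave it where it is. Origin: centre of its underside.
Mind the look-alikes: they are no part of the job. What is shaped like the wheel_90 but purple or red is not meant.

How it is judged (in metres and radians):
At the end, for the whole second after the job is handed in: Every hubbed wheel lies flat (within 0.06 rad) on the floor of the tray of its size (underside 1 to 7.5 mm above the bench), centred within 10 mm, and at rest (under 0.02 m/s and 0.2 rad/s) (horizontal distance between wheel_50 and tray_50 below 0.01 m and z of wheel_50 in the frame of tray_50 between 0.001 and 0.0075 m and angle between each of wheel_50, wheel_70, wheel_90, wheel_110's own z axis and vertical below 0.06 rad and linear speed of each of wheel_50, wheel_70, wheel_90, wheel_110 below 0.02 m/s and angular speed of each of wheel_50, wheel_70, wheel_90, wheel_110 below 0.2 rad/s and horizontal distance between wheel_70 and tray_70 below 0.01 m and z of wheel_70 in the frame of tray_70 between 0.001 and 0.0075 m and horizontal distance between wheel_90 and tray_90 below 0.01 m and z of wheel_90 in the frame of tray_90 between 0.001 and 0.0075 m and horizontal distance between wheel_110 and tray_110 below 0.01 m and z of wheel_110 in the frame of tray_110 between 0.001 and 0.0075 m); the robot touches nothing.
It fails at once if a wheel is dropped (falls freely more than about 2 cm) ((contact force between wheel_50 and the fingers below 0.05 N and linear speed of wheel_50 above 0.65 m/s) or (contact force between wheel_70 and the fingers below 0.05 N and linear speed of wheel_70 above 0.65 m/s) or (contact force between wheel_90 and the fingers below 0.05 N and linear speed of wheel_90 above 0.65 m/s) or (contact force between wheel_110 and the fingers below 0.05 N and linear speed of wheel_110 above 0.65 m/s)).
It fails at once if the glass tumbler is shoved more than 15 mm or tipped (distance of tumbler from where it was at the start of the episode above 0.015 m or angle between tumbler's own z axis and vertical above 0.3 rad).
It fails at once if the bare disc is moved more than 15 mm (distance of bare_disc from where it was at the start of the episode above 0.015 m).
It also fails if it takes over 102 s, if anything falls off the work surface, if the arm or the gripper's body presses on something with over 40 N, if the wrist force passes 120 N, or if a joint passes its speed limit or range.

## Working session

There is one attempt and no reset: what is moved stays moved. The work goes in short steps, Python scripts to look and compute and a shell command to move; the robot and the scene stay as the last step left them, time stands still between calls to the robot, and variables do not carry over. Pictures are saved under pics/ and viewed, and the job is handed in when it is done.

```bash
ls; mkdir -p pics
python3 - <<'E'
from plant import bot,capture,camera_params
import cv2
for n in ("top","side"):
    cv2.imwrite(f"pics/{n}0.png",cv2.cvtColor(capture(n),cv2.COLOR_RGB2BGR)); print(n,camera_params(n))
print(bot.get_obs())
E
```

```text
pics
top {'fx': 350.8424033568624, 'fy': 350.8424033568624, 'cx': 258.20054100328133, 'cy': 186.90692079246614, 'rvec': array([ 2.11521487, -2.14435075,  0.15113448]), 'tvec': array([ 21.91653216, 533.82773335, 929.25604155])}
side {'fx': 460.2365278719926, 'fy': 460.2365278719926, 'cx': 257.01714846909044, 'cy': 192.8903603294105, 'rvec': array([ 2.16515165, -0.20601395,  0.08344463]), 'tvec': array([-518.21482374,   95.53253298, 1355.33183429])}
{'time': 0.1, 'joint_positions': array([ 1.03400521e+00,  3.42638568e-01,  1.52489154e+00, -1.73954710e-05,
        1.27539743e+00, -1.45987182e-01]), 'dq': array([-0.00039616, -0.00119006, -0.00245118, -0.00132945, -0.00210436,
       -0.0006429 ]), 'tau': array([ 1.99054593e-03, -4.32002413e+01, -2.44695157e+01,  7.21337646e-02,
        5.26502717e-02, -2.38981647e-05]), 'tool_pos': array([199.78675825, 485.12212645, 226.13242616]), 'tcp_rot': array([-3.14141493e+00,  1.32310802e-03,  1.17999758e+00]), 'contact_force': array([0.25301266, 0.09768572, 1.15616857]), 'moment': array([-0.04608086,  0.02305768,  0.03498495]), 'grip_width': 91.6648751989545}
```

View pics/top0.png

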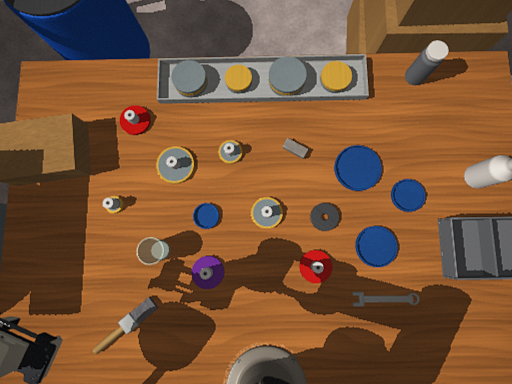

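View pics/side0.png

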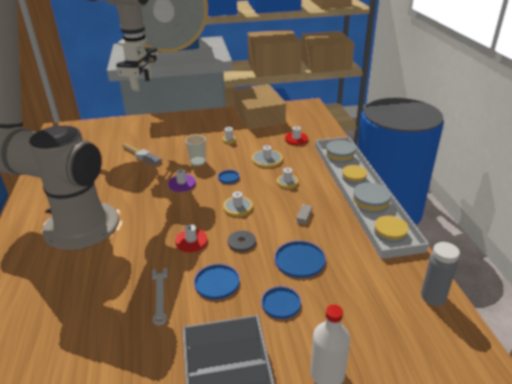

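Top view candidates:
- **Hubbed brass wheels:** (113,204) is the 50, (231,151) the 70, (267,212) the 90 and (175,164) the 110.
- **Look-alikes to leave alone:** red (136,120), purple (208,271) and red (316,266), the bare disc (325,216), and the discs in the rack at the top (190–340,77).
- **Trays:** (207,215), (408,195), (377,246) and (358,168).
- **Tumbler:** (153,250).

Next I'll measure these and crop in close.

```bash
cat > h.py <<'E'
from plant import bot,capture,camera_params
import numpy as np,cv2
from scipy.optimize import least_squares
def cast(p,uv,z):
    R,_=cv2.Rodrigues(p['rvec']);t=p['tvec'];uv=np.atleast_2d(np.float64(uv))
    d=np.c_[(uv[:,0]-p['cx'])/p['fx'],(uv[:,1]-p['cy'])/p['fy'],np.ones(len(uv))]@R
    c=-R.T@t; return c+d*((z-c[2])/d[:,2])[:,None]
def circ(P):
    f=lambda q:np.hypot(P[:,0]-q[0],P[:,1]-q[1])-q[2]
    r=least_squares(f,[*P[:,:2].mean(0),40],loss='soft_l1',f_scale=1.5); return r.x
def proj(p,P): return cv2.projectPoints(np.float64(P).reshape(-1,1,3),p['rvec'],p['tvec'],np.array([[p['fx'],0,p['cx']],[0,p['fy'],p['cy']],[0,0,1.]]),None)[0][:,0]
E
cat > m.py <<'E'
from h import *
im=cv2.cvtColor(cv2.imread('pics/top0.png'),cv2.COLOR_BGR2RGB);p=camera_params('top')
hsv=cv2.cvtColor(im,cv2.COLOR_RGB2HSV)
blue=cv2.inRange(hsv,(100,120,50),(125,255,255))
print('trays')
for c in cv2.findContours(blue,0,1)[0]:
    if 200<cv2.contourArea(c)<4000: 
        x,y,w,h=cv2.boundingRect(c)
        if 120<y: print((x,y,w,h),circ(cast(p,c[:,0]+0.,12)).round(1))
br=cv2.inRange(hsv,(20,90,90),(32,255,255))
print('wheels')
S={'50':(113,204),'70':(231,151),'90':(267,212),'110':(175,164)}
g=im.min(2)
for k,(u,v) in S.items():
    m=np.zeros_like(br);cv2.circle(m,(u,v),28,255,-1)
    ys,xs=np.nonzero(br&m)
    hull=cv2.convexHull(np.c_[xs,ys].astype(np.int32))
    ring=circ(cast(p,np.c_[xs,ys],12))
    hm=(g>175)&(m>0); n,l,st,ce=cv2.connectedComponentsWithStats(hm.astype(np.uint8))
    i=1+np.argmax(st[1:,4]) if n>1 else None
    print(k,'ring',ring.round(1),'hub px',None if i is None else (st[i],ce[i].round(1),cast(p,ce[i],50).round(1)))
for n,uv,z in (('disc',(325,216),12),('tumbler rim',(148,251),90),('purple',(206,273),50),('red',(318,268),50)): print(n,cast(p,uv,z).round())
cr=im[110:290,95:435]; cv2.imwrite('pics/crop.png',cv2.cvtColor(cv2.resize(cr,(800,424),interpolation=2),cv2.COLOR_RGB2BGR))
E
python3 m.py
```

```text
trays
(356, 226, 41, 41) [ 368.8 -309.    55.4]
(193, 203, 26, 26) [459.4 164.9  34.9]
(391, 179, 34, 33) [ 509.9 -407.4   45.8]
(335, 146, 47, 45) [ 591.1 -270.8   65.3]
wheels
50 ring [495.8 429.8  22.2] hub px (array([103, 198,  10,  10,  65], dtype=int32), array([107.4, 202.5]), array([[495.8, 430.2,  50. ]]))
70 ring [645.8  96.3  31.6] hub px (array([224, 143,  10,  10,  64], dtype=int32), array([228.4, 147.6]), array([[645.8,  96.8,  50. ]]))
90 ring [466.2  -7.   41.6] hub px (array([261, 206,  11,  11,  71], dtype=int32), array([266.2, 211. ]), array([[466.1,  -6.5,  50. ]]))
110 ring [609.6 256.7  51.8] hub px (array([166, 156,  11,  10,  65], dtype=int32), array([170.8, 161.1]), array([[609.9, 258.1,  50. ]]))
disc [[ 453. -172.   12.]]
tumbler rim [[364. 300.  90.]]
purple [[304. 156.  50.]]
red [[ 313. -141.   50.]]
```

```bash
sleep 1
```

```text
(no output)
```

View pics/crop.png

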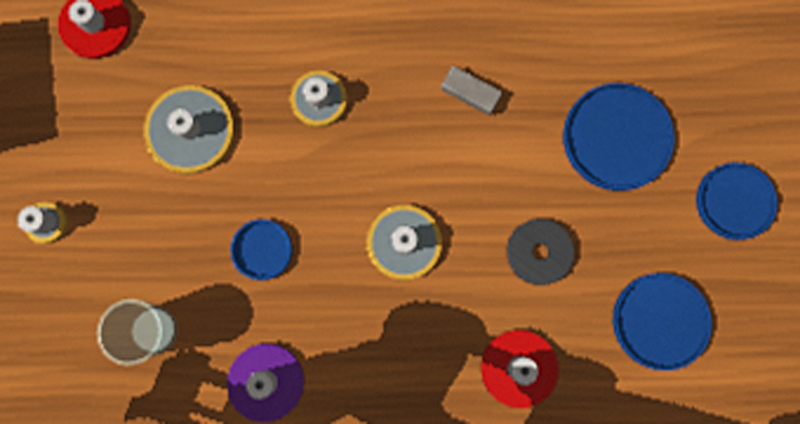

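The measured radii match the nominal sizes, and hub and ring centres agree within 1.5 mm. I'll start with wheel_50 at (496,430).

```bash
python3 -m jog '{"xyz":[[1,-0.2,-0.3],[1,-0.2,-0.3],[1,-0.2,-0.3],[1,-0.2,-0.3],[1,-0.2,-0.3],[1,-0.2,-0.3],[1,-0.2,-0.3],[1,-0.2,-0.3],[1,-0.2,-0.3],[1,-0.2,-0.3]],"angular":[[0,0,0],[0,0,0],[0,0,0],[0,0,0],[0,0,0],[0,0,0],[0,0,0],[0,0,0],[0,0,0],[0,0,0]]}' -1
```

```text
time: 1.1
tool_pos: [403.6, 442.4, 160.7]
tcp_rot: [-3.138, 0.008, 1.185]
contact_force: [-0.2, -0.0, -0.4]
grip_width: 91.7
```

```bash
python3 -m jog '{"xyz":[[0.9,-0.12,-0.3],[0.9,-0.12,-0.3],[0.9,-0.12,-0.3],[0.9,-0.12,-0.3],[0.9,-0.12,-0.3],[0,0,0],[0,0,0]],"angular":[[0,0,0],[0,0,0],[0,0,0],[0,0,0],[0,0,0],[0,0,0],[0,0,0]]}' -1
python3 - <<'E'
from h import *
p=camera_params('wrist');im=capture('wrist');print(proj(p,[[496,430,50],[496,430,12]]),bot.get_obs()['tool_pos'])
cv2.imwrite('pics/w1.png',cv2.cvtColor(im,cv2.COLOR_RGB2BGR))
E
```

```text
time: 1.8
tool_pos: [503.4, 427.8, 125.3]
tcp_rot: [-3.136, 0.01, 1.182]
contact_force: [0.1, 0.1, -0.8]
grip_width: 91.8
[[255.69677587 190.84220409]
 [256.20259682 180.44103929]] [503.25617344 427.71175896 125.2814275 ]
```

```bash
sleep 1
```

```text
(no output)
```

View pics/w1.png

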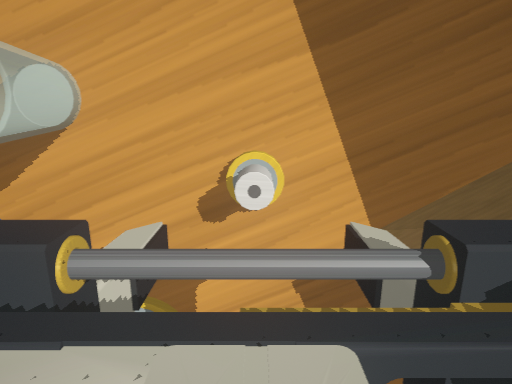

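The hub top is at about (254,191), against a predicted (256,191), so the position holds. The tumbler at the upper left is clear.

```bash
cat > to.py <<'E'
import sys
from h import *
from scipy.spatial.transform import Rotation as R
o=bot.get_obs();t=np.array([float(a) for a in sys.argv[1:4]])
y=float(sys.argv[4]) if len(sys.argv)>4 else 1.18
print('units',((t-o['tool_pos'])/20).round(2),'ang units',((R.from_euler('xyz',[np.pi,0,y])*R.from_euler('xyz',o['tcp_rot']).inv()).as_rotvec()/np.radians(6)).round(2),'q',o['joint_positions'].round(2), 'F',o['contact_force'].round(1),o['time'])
E
python3 to.py 496 430 21
```

```text
units [-0.36  0.11 -5.21] ang units [ 0.07 -0.08 -0.02] q [ 0.59  0.68  1.24 -0.    1.23 -0.59] F [-1.3 -0.3 -0.4] 1.85
```

```bash
python3 -m jog '{"xyz":[[-0.2,0.05,0],[-0.16,0.06,-0.5],[0,0,-1],[0,0,-1],[0,0,-1],[0,0,-0.7],[0,0,-0.4],[0,0,-0.2],[0,0,0]],"angular":[[0.07,-0.08,-0.02],[0,0,0],[0,0,0],[0,0,0],[0,0,0],[0,0,0],[0,0,0],[0,0,0],[0,0,0]]}' -1; python3 to.py 496 430 21
```

```text
time: 2.75
tool_pos: [488.1, 433.4, 26.9]
tcp_rot: [3.141, -0.004, 1.187]
contact_force: [0.7, 0.6, 0.1]
grip_width: 92.2
units [ 0.4  -0.17 -0.29] ang units [-0.03  0.02 -0.07] q [ 0.61  0.77  1.37  0.    1.   -0.58] F [0.7 0.6 0.1] 2.75
```

```bash
python3 -m jog '{"xyz":[[0.3,-0.12,-0.2],[0.1,-0.05,-0.07],[0,0,0]],"angular":[[0,0,-0.07],[0,0,0],[0,0,0]]}' -1; python3 to.py 496 430 21
```

```text
time: 3.05
tool_pos: [497.6, 430.5, 22.9]
tcp_rot: [3.139, -0.006, 1.18]
contact_force: [-0.2, -0.6, 0.5]
grip_width: 91.7
units [-0.08 -0.02 -0.1 ] ang units [-0.05  0.05  0.  ] q [ 0.6   0.78  1.36  0.    1.   -0.58] F [-0.2 -0.6  0.5] 3.05
```

```bash
python3 -m jog '{"xyz":[[0,0,0],[0,0,0],[0,0,0],[0,0,0],[0,0,0],[0,0,0],[0,0,0],[0,0,0],[0,0,0],[0,0,0]],"angular":[[-0.05,0.05,0],[0,0,0],[0,0,0],[0,0,0],[0,0,0],[0,0,0],[0,0,0],[0,0,0],[0,0,0],[0,0,0]]}' 1; python3 to.py 459 165 130
```

```text
time: 4.05
tool_pos: [498.2, 430.6, 24.1]
tcp_rot: [3.141, -0.0, 1.179]
contact_force: [-0.5, 0.1, -0.3]
grip_width: 29.1
units [ -1.96 -13.28   5.3 ] ang units [-0.    0.01  0.01] q [ 0.6   0.78  1.35 -0.    1.01 -0.58] F [-0.5  0.1 -0.3] 4.05
```

```bash
python3 -m jog '{"xyz":[[0,0,0.4],[0,0,0.8],[0,0,1],[0,0,1],[0,0,1],[0,-0.5,0.5],[0,-1,0.2],[-0.15,-1,0],[-0.15,-1,0],[-0.15,-1,0]],"angular":[[0,0,0],[0,0,0],[0,0,0],[0,0,0],[0,0,0],[0,0,0],[0,0,0],[0,0,0],[0,0,0],[0,0,0]]}' 1; python3 to.py 461 164.5 110
```

```text
time: 5.05
tool_pos: [486.8, 336.5, 126.6]
tcp_rot: [-3.141, 0.001, 1.183]
contact_force: [-0.2, -1.2, -1.9]
grip_width: 29.1
units [-1.29 -8.6  -0.83] ang units [ 0.01 -0.01 -0.02] q [ 0.48  0.55  1.47 -0.    1.12 -0.71] F [-0.2 -1.2 -1.9] 5.05
```

Lifted: the wrist force shows about −1.2 to −1.9 N, which fits 0.12 kg.

```bash
python3 -m jog '{"xyz":[[-0.15,-1,0],[-0.15,-1,0],[-0.15,-1,0],[-0.15,-1,0],[-0.15,-1,-0.1],[-0.15,-1,-0.2],[-0.15,-0.9,-0.2],[-0.1,-0.7,-0.2],[0,-0.3,0],[0,0,0]],"angular":[[0,0,0],[0,0,0],[0,0,0],[0,0,0],[0,0,0],[0,0,0],[0,0,0],[0,0,0],[0,0,0],[0,0,0]]}' 1; python3 to.py 461 164.5 110
```

```text
time: 6.05
tool_pos: [458.4, 163.8, 112.1]
tcp_rot: [-3.139, 0.006, 1.178]
contact_force: [-0.6, 0.1, -1.5]
grip_width: 29.2
units [ 0.13  0.04 -0.11] ang units [ 0.04 -0.04  0.02] q [ 0.19  0.41  1.78 -0.    0.96 -0.99] F [-0.6  0.1 -1.5] 6.05
```

```bash
python3 -m jog '{"xyz":[[0.13,0.04,-0.3],[0.05,0,-0.7],[0.05,0,-0.9],[0.05,0,-0.6],[0,0,-0.3],[0,0,0]],"angular":[[0.04,-0.04,0.02],[0,0,0],[0,0,0],[0,0,0],[0,0,0],[0,0,0]]}' 1; python3 to.py 461 164.5 28.5
```

```text
time: 6.65
tool_pos: [466.6, 168.3, 53.8]
tcp_rot: [3.138, -0.005, 1.184]
contact_force: [-0.2, 1.0, -1.3]
grip_width: 29.3
units [-0.28 -0.19 -1.26] ang units [-0.03  0.05 -0.04] q [ 0.19  0.5   1.82  0.    0.81 -1.  ] F [-0.2  1.  -1.3] 6.65
```

Run:
```python
from h import *
p=camera_params('wrist');im=capture('wrist');print(proj(p,[[459.4,165,12]]))
cv2.imwrite('pics/w2.png',cv2.cvtColor(im,cv2.COLOR_RGB2BGR))
```

```text
[[246.34005146 205.98033709]]
```

View pics/w2.png

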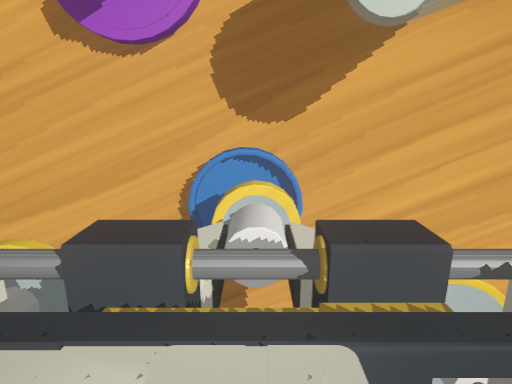

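The tray outline is centred near (245,203), as predicted, and the wheel hangs level over it. I'll correct xy and lower.

```bash
python3 -m jog '{"xyz":[[-0.2,-0.15,0],[-0.08,-0.04,-0.2],[0,0,-0.3],[0,0,-0.3],[0,0,-0.2],[0,0,0]],"angular":[[-0.03,0.05,-0.04],[0,0,0],[0,0,0],[0,0,0],[0,0,0],[0,0,0]]}' 1; python3 to.py 461 164.5 28.5
```

```text
time: 7.3
tool_pos: [461.8, 164.7, 34.3]
tcp_rot: [3.138, -0.002, 1.18]
contact_force: [0.1, -0.1, -1.1]
grip_width: 29.3
units [-0.04 -0.01 -0.29] ang units [-0.    0.03  0.  ] q [ 0.19  0.53  1.85 -0.    0.76 -0.99] F [ 0.1 -0.1 -1.1] 7.3
```

```bash
python3 -m jog '{"xyz":[[-0.02,0,-0.15],[0,0,-0.1],[0,0,-0.05],[0,0,0],[0,0,0]],"angular":[[0,0.03,0],[0,0,0],[0,0,0],[0,0,0],[0,0,0]]}' 1; python3 to.py 461 164.5 28.5
```

```text
time: 7.8
tool_pos: [461.7, 164.8, 28.1]
tcp_rot: [3.141, -0.001, 1.18]
contact_force: [0.8, -0.7, -0.6]
grip_width: 29.5
units [-0.04 -0.01  0.02] ang units [-0.01  0.01  0.  ] q [ 0.19  0.54  1.86  0.    0.74 -0.99] F [ 0.8 -0.7 -0.6] 7.8
```

```bash
python3 -m jog '{"xyz":[[0,0,0],[0,0,0],[0,0,0],[0,0,0],[0,0,0],[0,0,0]],"angular":[[0,0,0],[0,0,0],[0,0,0],[0,0,0],[0,0,0],[0,0,0]]}' -1; python3 to.py 646 97 130
```

```text
time: 8.4
tool_pos: [462.4, 164.9, 28.6]
tcp_rot: [3.14, -0.002, 1.18]
contact_force: [-0.0, -0.3, -0.9]
grip_width: 72.9
units [ 9.18 -3.4   5.07] ang units [-0.01  0.02  0.  ] q [ 0.19  0.54  1.85  0.    0.74 -0.99] F [-0.  -0.3 -0.9] 8.4
```

```bash
python3 -m jog '{"xyz":[[0,0,0.5],[0,0,1],[0,0,1],[0.5,-0.2,1],[1,-0.35,0.8],[1,-0.35,0.5],[1,-0.35,0],[1,-0.35,0],[1,-0.35,0],[1,-0.35,0]],"angular":[[0,0,0],[0,0,0],[0,0,0],[0,0,0],[0,0,0],[0,0,0],[0,0,0],[0,0,0],[0,0,0],[0,0,0]]}' -1; python3 to.py 646 97 130
```

```text
time: 9.4
tool_pos: [594.0, 118.2, 136.7]
tcp_rot: [3.137, -0.003, 1.183]
contact_force: [0.9, 0.6, 0.9]
grip_width: 92.2
units [ 2.6  -1.06 -0.33] ang units [-0.01  0.05 -0.02] q [ 0.07  0.56  1.42  0.    1.15 -1.11] F [0.9 0.6 0.9] 9.4
```

```bash
python3 -m jog '{"xyz":[[0.9,-0.35,0],[0.8,-0.3,0],[0.4,-0.2,-0.2],[0,0,0],[0,0,0]],"angular":[[-0.01,0.05,-0.02],[0,0,0],[0,0,0],[0,0,0],[0,0,0]]}' -1; python3 to.py 646 97 21
python3 - <<'E'
from h import *
p=camera_params('wrist');im=capture('wrist');print(proj(p,[[646,97,50]]))
cv2.imwrite('pics/w3.png',cv2.cvtColor(im,cv2.COLOR_RGB2BGR))
im=capture('top');cv2.imwrite('pics/top1.png',cv2.cvtColor(im,cv2.COLOR_RGB2BGR))
E
```

```text
time: 9.9
tool_pos: [638.7, 99.3, 134.8]
tcp_rot: [3.14, -0.001, 1.179]
contact_force: [0.3, -1.3, -0.5]
grip_width: 91.6
units [ 0.37 -0.11 -5.69] ang units [-0.    0.01  0.01] q [ 0.04  0.64  1.29  0.    1.21 -1.14] F [ 0.3 -1.3 -0.5] 9.9
[[256.49983092 206.42866235]]
```

Run:
```python
import cv2,numpy as np
a=cv2.imread('pics/w3.png');b=cv2.imread('pics/top1.png')
cv2.imwrite('pics/c3.png',np.hstack([cv2.resize(a,(400,300)),cv2.resize(b[130:280,90:290],(400,300))]))
```

```text
(no output)
```

View pics/c3.png

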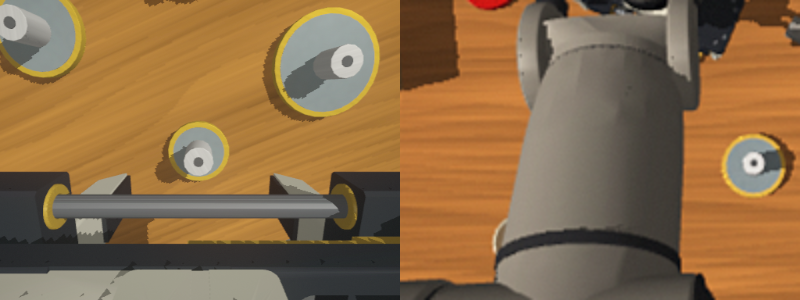

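The 70's hub is at about (253,206) in wrist pixels, as predicted. The arm hides tray_50 from the top camera, so I'll check that one later.

```bash
python3 -m jog '{"xyz":[[0.3,-0.1,-0.3],[0.1,0,-1],[0.05,0,-1],[0.05,0,-1],[0.05,0,-1],[0,0,-0.7],[0,0,-0.3],[0,0,0]],"angular":[[0,0,0],[0,0,0],[0,0,0],[0,0,0],[0,0,0],[0,0,0],[0,0,0],[0,0,0]]}' -1; python3 to.py 646 97 21
```

```text
time: 10.8
tool_pos: [649.3, 99.1, 25.3]
tcp_rot: [3.139, -0.001, 1.182]
contact_force: [-0.7, 0.2, -0.4]
grip_width: 91.8
units [-0.16 -0.1  -0.22] ang units [-0.    0.03 -0.02] q [ 0.03  0.78  1.36  0.    1.01 -1.15] F [-0.7  0.2 -0.4] 10.8
```

```bash
python3 -m jog '{"xyz":[[-0.15,-0.1,-0.15],[0,0,-0.05],[0,0,0]],"angular":[[0,0.03,-0.02],[0,0,0],[0,0,0]]}' -1; python3 to.py 646 97 21; python3 -m jog '{"xyz":[[0,0,0],[0,0,0],[0,0,0],[0,0,0],[0,0,0],[0,0,0],[0,0,0],[0,0,0],[0,0,0]],"angular":[[0,0,0],[0,0,0],[0,0,0],[0,0,0],[0,0,0],[0,0,0],[0,0,0],[0,0,0],[0,0,0]]}' 1; python3 to.py 510 -407 130
```

```text
time: 11.1
tool_pos: [647.2, 96.9, 23.1]
tcp_rot: [3.139, -0.001, 1.18]
contact_force: [0.1, 0.1, 0.0]
grip_width: 92.1
units [-0.06  0.   -0.11] ang units [-0.    0.03  0.  ] q [ 0.03  0.77  1.36  0.    1.   -1.15] F [0.1 0.1 0. ] 11.1
time: 12.0
tool_pos: [648.1, 96.7, 25.0]
tcp_rot: [3.136, -0.002, 1.18]
contact_force: [-0.1, -0.1, 0.3]
grip_width: 29.5
units [ -6.9  -25.19   5.25] ang units [0.   0.06 0.  ] q [ 0.03  0.77  1.36 -0.    1.   -1.15] F [-0.1 -0.1  0.3] 12.0
```

```bash
python3 -m jog '{"xyz":[[0,0,0.4],[0,0,0.8],[0,0,1],[0,0,1],[-0.1,-0.4,1],[-0.2,-0.8,0.5],[-0.27,-1,0.2],[-0.27,-1,0],[-0.27,-1,0],[-0.27,-1,0]],"angular":[[0,0.06,0],[0,0,0],[0,0,0],[0,0,0],[0,0,0],[0,0,0],[0,0,0],[0,0,0],[0,0,0],[0,0,0]]}' 1; python3 -m jog '{"xyz":[[-0.27,-1,0],[-0.27,-1,0],[-0.27,-1,0],[-0.27,-1,0],[-0.27,-1,0],[-0.27,-1,0],[-0.27,-1,0],[-0.27,-1,0],[-0.27,-1,0],[-0.27,-1,0]],"angular":[[0,0,0],[0,0,0],[0,0,0],[0,0,0],[0,0,0],[0,0,0],[0,0,0],[0,0,0],[0,0,0],[0,0,0]]}' 1; python3 to.py 512 -408 120
```

```text
time: 13.0
tool_pos: [615.7, -10.4, 125.7]
tcp_rot: [-3.133, 0.003, 1.184]
contact_force: [-0.1, 0.6, -2.8]
grip_width: 29.5
time: 14.0
tool_pos: [550.9, -225.5, 123.0]
tcp_rot: [-3.122, 0.005, 1.179]
contact_force: [0.5, -0.7, -2.4]
grip_width: 29.5
units [-1.94 -9.13 -0.15] ang units [-0.03 -0.19  0.01] q [-0.51  0.57  1.45 -0.01  1.14 -1.69] F [ 0.5 -0.7 -2.4] 14.0
```

```bash
python3 -m jog '{"xyz":[[-0.2,-1,0],[-0.2,-1,0],[-0.2,-1,0],[-0.2,-1,0],[-0.2,-1,0],[-0.2,-1,0],[-0.2,-1,0],[-0.2,-0.8,0],[-0.1,-0.4,0],[0,0,0]],"angular":[[-0.03,-0.19,0],[0,0,0],[0,0,0],[0,0,0],[0,0,0],[0,0,0],[0,0,0],[0,0,0],[0,0,0],[0,0,0]]}' 1; python3 to.py 512 -408 110
```

```text
time: 15.0
tool_pos: [504.6, -402.6, 119.8]
tcp_rot: [-3.131, -0.002, 1.17]
contact_force: [0.6, 0.0, -2.1]
grip_width: 29.3
units [ 0.37 -0.27 -0.49] ang units [-0.05 -0.09  0.09] q [-0.79  0.66  1.3  -0.    1.2  -1.96] F [ 0.6  0.  -2.1] 15.0
```

```bash
python3 -m jog '{"xyz":[[0.35,-0.25,-0.2],[0,0,-0.6],[0,0,-0.9],[0,0,-0.8],[0,0,-0.5],[0,0,-0.2],[0,0,0]],"angular":[[-0.05,-0.09,0.09],[0,0,0],[0,0,0],[0,0,0],[0,0,0],[0,0,0],[0,0,0]]}' 1; python3 to.py 512 -408 29
python3 - <<'E'
from h import *
p=camera_params('wrist');im=capture('wrist');print(proj(p,[[510,-407.4,12]]))
cv2.imwrite('pics/w4.png',cv2.cvtColor(im,cv2.COLOR_RGB2BGR))
E
```

```text
time: 15.7
tool_pos: [513.7, -402.5, 49.9]
tcp_rot: [-3.14, -0.003, 1.186]
contact_force: [-0.8, -0.2, -2.9]
grip_width: 29.8
units [-0.08 -0.28 -1.04] ang units [-0.03 -0.   -0.06] q [-0.78  0.74  1.35  0.    1.06 -1.97] F [-0.8 -0.2 -2.9] 15.7
[[245.99098165 213.85227505]]
```

View pics/w4.png

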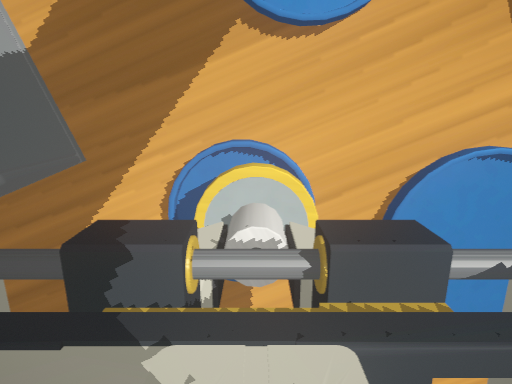

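The wheel is level over tray_70, whose centre is at about (243,212), within 2 mm of the prediction. I'll correct xy and lower.

```bash
python3 -m jog '{"xyz":[[-0.08,-0.25,0],[0,0,-0.2],[0,0,-0.3],[0,0,-0.2],[0,0,-0.1],[0,0,0]],"angular":[[-0.03,0,-0.06],[0,0,0],[0,0,0],[0,0,0],[0,0,0],[0,0,0]]}' 1; python3 to.py 512 -408 29
```

```text
time: 16.35
tool_pos: [513.0, -409.2, 35.4]
tcp_rot: [3.137, 0.002, 1.179]
contact_force: [-0.3, -0.1, -2.4]
grip_width: 29.2
units [-0.05  0.06 -0.32] ang units [0.03 0.03 0.01] q [-0.79  0.76  1.35 -0.    1.02 -1.97] F [-0.3 -0.1 -2.4] 16.35
```

```bash
python3 -m jog '{"xyz":[[-0.05,0.06,-0.15],[0,0,-0.12],[0,0,-0.06],[0,0,0],[0,0,0]],"angular":[[0.03,0.03,0],[0,0,0],[0,0,0],[0,0,0],[0,0,0]]}' 1; python3 to.py 512 -408 29
```

```text
time: 16.85
tool_pos: [512.2, -408.2, 29.2]
tcp_rot: [3.141, 0.0, 1.179]
contact_force: [0.6, -0.5, -2.5]
grip_width: 29.3
units [-0.01  0.01 -0.01] ang units [0.01 0.01 0.01] q [-0.79  0.77  1.36 -0.    1.02 -1.97] F [ 0.6 -0.5 -2.5] 16.85
```

```bash
python3 -m jog '{"xyz":[[0,0,-0.1],[0,0,0],[0,0,0]],"angular":[[0,0,0],[0,0,0],[0,0,0]]}' 1; python3 to.py 512 -408 29
```

```text
time: 17.15
tool_pos: [512.5, -408.5, 29.6]
tcp_rot: [3.139, 0.001, 1.179]
contact_force: [-0.3, -0.4, -1.7]
grip_width: 29.3
units [-0.02  0.02 -0.03] ang units [0.02 0.02 0.01] q [-0.79  0.77  1.36 -0.    1.01 -1.97] F [-0.3 -0.4 -1.7] 17.15
```

```bash
python3 -m jog '{"xyz":[[0,0,-0.05],[0,0,0],[0,0,0],[0,0,0],[0,0,0],[0,0,0],[0,0,0]],"angular":[[0,0,0],[0,0,0],[0,0,0],[0,0,0],[0,0,0],[0,0,0],[0,0,0]]}' -1; python3 -m jog '{"xyz":[[0,0,0.5],[0,0,1],[0,0,1],[0,0.5,1],[-0.1,0.8,0.8],[-0.13,1,0.5],[-0.13,1,0],[-0.13,1,0],[-0.13,1,0],[-0.13,1,0]],"angular":[[0,0,0],[0,0,0],[0,0,0],[0,0,0],[0,0,0],[0,0,0],[0,0,0],[0,0,0],[0,0,0],[0,0,0]]}' -1; python3 to.py 466 -7 120
```

```text
time: 17.85
tool_pos: [513.1, -409.0, 28.6]
tcp_rot: [3.138, 0.002, 1.179]
contact_force: [-0.1, 0.4, -0.4]
grip_width: 80.8
time: 18.85
tool_pos: [498.0, -282.2, 136.1]
tcp_rot: [3.129, 0.005, 1.175]
contact_force: [0.2, 0.4, -0.3]
grip_width: 92.1
units [-1.6  13.76 -0.8 ] ang units [0.09 0.09 0.04] q [-0.65  0.5   1.53 -0.    1.09 -1.82] F [ 0.2  0.4 -0.3] 18.85
```

```bash
python3 -m jog '{"xyz":[[-0.12,1,0],[-0.12,1,0],[-0.12,1,0],[-0.12,1,0],[-0.12,1,0],[-0.12,1,0],[-0.12,1,0],[-0.12,1,0],[-0.12,1,0],[-0.12,1,0]],"angular":[[0.09,0.09,0.04],[0,0,0],[0,0,0],[0,0,0],[0,0,0],[0,0,0],[0,0,0],[0,0,0],[0,0,0],[0,0,0]]}' -1;  python3 to.py 466 -7 120
```

```text
time: 19.85
tool_pos: [473.7, -72.1, 142.7]
tcp_rot: [3.138, -0.001, 1.181]
contact_force: [-0.1, 0.6, -0.1]
grip_width: 92.0
units [-0.39  3.26 -1.13] ang units [ 0.    0.04 -0.01] q [-0.31  0.35  1.77  0.    1.02 -1.49] F [-0.1  0.6 -0.1] 19.85
```

```bash
python3 -m jog '{"xyz":[[-0.1,1,-0.2],[-0.1,0.9,-0.2],[-0.1,0.7,-0.2],[0,0.3,-0.2],[0,0,-0.1],[0,0,0]],"angular":[[0,0.04,0],[0,0,0],[0,0,0],[0,0,0],[0,0,0],[0,0,0]]}' -1;  python3 to.py 466 -7 21;python3 - <<'E'
from h import *
p=camera_params('wrist');im=capture('wrist');print(proj(p,[[466,-7,50]]))
cv2.imwrite('pics/w5.png',cv2.cvtColor(im,cv2.COLOR_RGB2BGR))
E
```

```text
time: 20.45
tool_pos: [467.9, -9.0, 127.1]
tcp_rot: [3.139, -0.0, 1.185]
contact_force: [-0.5, -0.5, -0.2]
grip_width: 92.2
units [-0.09  0.1  -5.31] ang units [ 0.01  0.02 -0.05] q [-0.18  0.35  1.82 -0.    0.97 -1.37] F [-0.5 -0.5 -0.2] 20.45
[[257.16963949 196.29217053]]
```

View pics/w5.png

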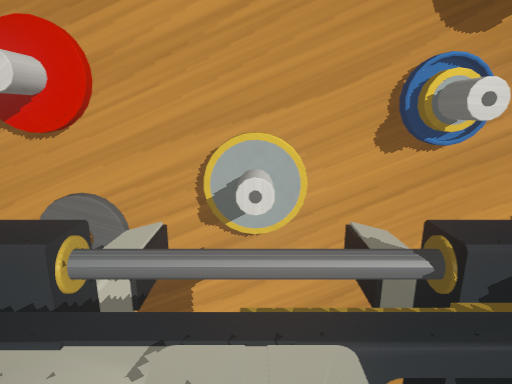

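The 90's hub is at (255,197), matching the prediction. wheel_50 sits in its tray at (450,98), so I'll measure its centring from this view while continuing.

```bash
python3 - <<'E'
from h import *
p=camera_params('wrist');hsv=cv2.cvtColor(cv2.imread('pics/w5.png'),cv2.COLOR_BGR2HSV)
m=np.zeros(hsv.shape[:2],np.uint8);cv2.circle(m,(452,100),60,255,-1)
b=cv2.inRange(hsv,(100,120,40),(125,255,255))&m;y=cv2.inRange(hsv,(20,90,90),(32,255,255))&m
for n,mm,z in(('tray',b,12),('wheel',y,16)):
    c=max(cv2.findContours(mm,0,1)[0],key=cv2.contourArea) if n=='tray' else np.c_[np.nonzero(mm)[::-1]][:,None]
    print(n,circ(cast(p,c[:,0]+0.,z)).round(1))
E
python3 -m jog '{"xyz":[[-0.09,0.1,-0.3],[0.05,0,-1],[0,0,-1],[0,0,-1],[0,0,-1],[0,0,-0.5],[0,0,-0.3],[0,0,0]],"angular":[[0.01,0.02,-0.05],[0,0,0],[0,0,0],[0,0,0],[0,0,0],[0,0,0],[0,0,0],[0,0,0]]}' -1; python3 to.py 466 -7 21
```

```text
tray [459.2 162.7  33.8]
wheel [459.7 163.6  22.5]
time: 21.3
tool_pos: [468.1, -10.7, 21.4]
tcp_rot: [3.139, -0.001, 1.172]
contact_force: [-0.2, -0.6, -0.2]
grip_width: 91.7
units [-0.11  0.18 -0.02] ang units [0.   0.03 0.08] q [-0.19  0.52  1.92  0.    0.69 -1.36] F [-0.2 -0.6 -0.2] 21.3
```

wheel_50 is within about 1 mm of tray_50's centre, with the size as expected.

```bash
python3 -m jog '{"xyz":[[-0.11,0.17,0.05],[0,0,0],[0,0,0]],"angular":[[0,0.03,0.08],[0,0,0],[0,0,0]]}' -1; python3 to.py 466 -7 22; python3 -m jog '{"xyz":[[0,0,0],[0,0,0],[0,0,0],[0,0,0],[0,0,0],[0,0,0],[0,0,0],[0,0,0],[0,0,0]],"angular":[[0,0,0],[0,0,0],[0,0,0],[0,0,0],[0,0,0],[0,0,0],[0,0,0],[0,0,0],[0,0,0]]}' 1; python3 to.py 369 -309 130
```

```text
time: 21.6
tool_pos: [467.0, -7.3, 24.1]
tcp_rot: [3.139, -0.0, 1.181]
contact_force: [-0.6, -0.1, 1.0]
grip_width: 91.9
units [-0.05  0.02 -0.11] ang units [ 0.01  0.03 -0.01] q [-0.18  0.52  1.92 -0.    0.7  -1.36] F [-0.6 -0.1  1. ] 21.6
time: 22.5
tool_pos: [467.7, -7.5, 25.3]
tcp_rot: [3.136, -0.001, 1.181]
contact_force: [0.4, -0.2, 0.7]
grip_width: 29.2
units [ -4.93 -15.08   5.23] ang units [ 0.01  0.05 -0.01] q [-0.18  0.52  1.92 -0.    0.7  -1.36] F [ 0.4 -0.2  0.7] 22.5
```

```bash
python3 -m jog '{"xyz":[[0,0,0.4],[0,0,0.8],[0,0,1],[0,0,1],[-0.1,-0.4,1],[-0.25,-0.8,0.6],[-0.32,-1,0.2],[-0.32,-1,0],[-0.32,-1,0],[-0.32,-1,0]],"angular":[[0,0.05,0],[0,0,0],[0,0,0],[0,0,0],[0,0,0],[0,0,0],[0,0,0],[0,0,0],[0,0,0],[0,0,0]]}' 1; python3 to.py 370.5 -309.7 120
```

```text
time: 23.5
tool_pos: [430.1, -111.2, 130.4]
tcp_rot: [-3.132, 0.003, 1.186]
contact_force: [-0.7, -0.2, -3.7]
grip_width: 29.1
units [-2.98 -9.93 -0.52] ang units [-0.01 -0.1  -0.05] q [-0.42  0.31  1.87 -0.    0.97 -1.61] F [-0.7 -0.2 -3.7] 23.5
```

```bash
python3 -m jog '{"xyz":[[-0.3,-1,0],[-0.3,-1,0],[-0.3,-1,0],[-0.3,-1,0],[-0.3,-1,0],[-0.3,-1,0],[-0.3,-1,-0.1],[-0.3,-1,-0.1],[-0.2,-0.8,-0.2],[0,-0.3,0],[0,0,0]][:10],"angular":[]}' 1 ; python3 -m jog '{"xyz":[[-0.3,-1,0],[-0.3,-1,0],[-0.3,-1,0],[-0.3,-1,0],[-0.3,-1,0],[-0.3,-1,0],[-0.3,-1,-0.1],[-0.3,-1,-0.1],[-0.2,-0.8,-0.2],[0,-0.3,0]],"angular":[[-0.01,-0.1,-0.05],[0,0,0],[0,0,0],[0,0,0],[0,0,0],[0,0,0],[0,0,0],[0,0,0],[0,0,0],[0,0,0]]}' 1; python3 to.py 370.5 -309.7 110
```

```text
time: 24.5
tool_pos: [371.4, -298.9, 123.6]
tcp_rot: [-3.134, -0.003, 1.178]
contact_force: [1.0, 1.1, -4.7]
grip_width: 29.2
units [-0.05 -0.54 -0.68] ang units [-0.06 -0.06  0.02] q [-0.84  0.38  1.79 -0.    0.98 -2.02] F [ 1.   1.1 -4.7] 24.5invalid input: not JSON, or not a number
```

(My first line there was malformed and refused. The second ran as intended.)

```bash
python3 -m jog '{"xyz":[[0,-0.2,-0.2],[0,0,-0.6],[0,0,-0.9],[0,0,-0.9],[0,0,-0.6],[0,0,-0.2],[0,0,0]],"angular":[[-0.06,-0.06,0],[0,0,0],[0,0,0],[0,0,0],[0,0,0],[0,0,0],[0,0,0]]}' 1; python3 to.py 370.5 -309.7 29.3
python3 - <<'E'
from h import *
p=camera_params('wrist');im=capture('wrist');print(proj(p,[[369,-309,12]]))
cv2.imwrite('pics/w6.png',cv2.cvtColor(im,cv2.COLOR_RGB2BGR))
E
```

```text
time: 25.2
tool_pos: [372.5, -299.6, 53.8]
tcp_rot: [3.14, -0.001, 1.179]
contact_force: [0.2, 0.1, -3.6]
grip_width: 29.4
units [-0.1  -0.5  -1.22] ang units [-0.    0.02  0.01] q [-0.84  0.48  1.87  0.    0.79 -2.02] F [ 0.2  0.1 -3.6] 25.2
[[239.98767755 214.71459755]]
```

View pics/w6.png

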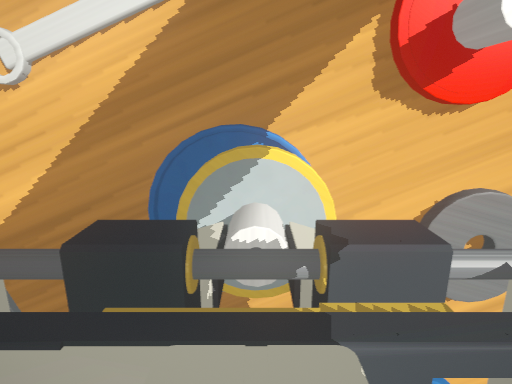

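The wheel is level and tray_90 is at about (238,213), as predicted. It needs a 10 mm shift in −y before lowering.

```bash
python3 -m jog '{"xyz":[[-0.08,-0.35,0],[-0.02,-0.15,0],[0,0,-0.2],[0,0,-0.35],[0,0,-0.25],[0,0,-0.1],[0,0,0]],"angular":[[0,0.02,0],[0,0,0],[0,0,0],[0,0,0],[0,0,0],[0,0,0],[0,0,0]]}' 1; python3 to.py 370.5 -309.7 29.3
```

```text
time: 25.95
tool_pos: [371.3, -311.6, 36.5]
tcp_rot: [3.138, 0.002, 1.179]
contact_force: [0.2, -0.8, -3.3]
grip_width: 29.2
units [-0.04  0.09 -0.36] ang units [0.03 0.02 0.01] q [-0.86  0.52  1.87 -0.    0.75 -2.04] F [ 0.2 -0.8 -3.3] 25.95
```

```bash
python3 -m jog '{"xyz":[[-0.04,0.08,-0.15],[0,0,-0.15],[0,0,-0.08],[0,0,0],[0,0,0]],"angular":[[0.03,0.02,0],[0,0,0],[0,0,0],[0,0,0],[0,0,0]]}' 1; python3 to.py 370.5 -309.7 29.3
```

```text
time: 26.45
tool_pos: [370.8, -310.0, 29.5]
tcp_rot: [3.141, 0.0, 1.18]
contact_force: [0.4, -0.3, -3.7]
grip_width: 29.3
units [-0.01  0.01 -0.01] ang units [0.   0.01 0.  ] q [-0.86  0.53  1.87  0.    0.74 -2.04] F [ 0.4 -0.3 -3.7] 26.45
```

```bash
python3 -m jog '{"xyz":[[0,0,-0.1],[0,0,-0.05],[0,0,0]],"angular":[[0,0,0],[0,0,0],[0,0,0]]}' 1; python3 to.py 370.5 -309.7 29.3
```

```text
time: 26.75
tool_pos: [370.9, -310.1, 29.6]
tcp_rot: [3.139, 0.001, 1.18]
contact_force: [-0.1, 0.3, -3.6]
grip_width: 29.3
units [-0.02  0.02 -0.01] ang units [ 0.02  0.02 -0.  ] q [-0.86  0.53  1.87  0.    0.74 -2.04] F [-0.1  0.3 -3.6] 26.75
```

```bash
python3 -m jog '{"xyz":[[0,0,-0.12],[0,0,-0.1]],"angular":[[0,0,0],[0,0,0]]}' 1; python3 to.py 370.5 -309.7 29.3
```

```text
time: 26.95
tool_pos: [371.2, -310.3, 29.1]
tcp_rot: [3.138, 0.002, 1.18]
contact_force: [-7.4, 6.6, 28.6]
grip_width: 28.8
units [-0.03  0.03  0.01] ang units [ 0.03  0.03 -0.  ] q [-0.85  0.53  1.88 -0.    0.73 -2.04] F [-7.4  6.6 28.6] 26.95
```

The wheel is on the tray floor. Releasing.

```bash
python3 -m jog '{"xyz":[[0,0,0],[0,0,0],[0,0,0],[0,0,0],[0,0,0],[0,0,0],[0,0,0]],"angular":[[0,0,0],[0,0,0],[0,0,0],[0,0,0],[0,0,0],[0,0,0],[0,0,0]]}' -1; python3 -m jog '{"xyz":[[0,0,0.5],[0,0,1],[0,0,1],[0,0,1],[0.2,0.4,1],[0.4,0.8,0.3],[0.4,1,0],[0.4,1,0],[0.4,1,0],[0.4,1,0]],"angular":[[0.03,0.03,0],[0,0,0],[0,0,0],[0,0,0],[0,0,0],[0,0,0],[0,0,0],[0,0,0],[0,0,0],[0,0,0]]}' -1; python3 to.py 609.5 257.5 120
```

```text
time: 27.65
tool_pos: [372.2, -311.4, 29.3]
tcp_rot: [3.135, 0.003, 1.18]
contact_force: [0.5, 0.5, 0.2]
grip_width: 80.6
time: 28.65
tool_pos: [416.1, -205.7, 128.5]
tcp_rot: [3.139, 0.001, 1.175]
contact_force: [-0.5, -0.1, 0.6]
grip_width: 92.2
units [ 9.67 23.16 -0.43] ang units [0.02 0.02 0.05] q [-0.62  0.34  1.83 -0.    0.97 -1.8 ] F [-0.5 -0.1  0.6] 28.65
```

```bash
python3 -m jog '{"xyz":[[0.42,1,0],[0.42,1,0],[0.42,1,0],[0.42,1,0],[0.42,1,0],[0.42,1,0],[0.42,1,0],[0.42,1,0],[0.42,1,0],[0.42,1,0]],"angular":[[0.02,0.02,0.05],[0,0,0],[0,0,0],[0,0,0],[0,0,0],[0,0,0],[0,0,0],[0,0,0],[0,0,0],[0,0,0]]}' -1; python3 -m jog '{"xyz":[[0.42,1,0],[0.42,1,0],[0.42,1,0],[0.42,1,0],[0.42,1,0],[0.42,1,0],[0.42,1,0],[0.42,1,0],[0.42,1,0],[0.42,1,0]],"angular":[[0,0,0],[0,0,0],[0,0,0],[0,0,0],[0,0,0],[0,0,0],[0,0,0],[0,0,0],[0,0,0],[0,0,0]]}' -1; python3 to.py 609.5 257.5 120
```

```text
time: 29.65
tool_pos: [502.1, 3.4, 127.9]
tcp_rot: [-3.14, 0.0, 1.18]
contact_force: [-0.1, 0.6, -0.4]
grip_width: 92.0
time: 30.65
tool_pos: [587.7, 212.4, 125.9]
tcp_rot: [-3.136, 0.002, 1.181]
contact_force: [0.1, 0.7, -0.4]
grip_width: 92.0
units [ 1.09  2.25 -0.29] ang units [-0.   -0.05 -0.01] q [ 0.22  0.61  1.36  0.    1.17 -0.96] F [ 0.1  0.7 -0.4] 30.65
```

```bash
python3 -m jog '{"xyz":[[0.42,0.9,0],[0.35,0.7,0],[0.2,0.3,0],[0,0,0],[0,0,0]],"angular":[[0,-0.05,0],[0,0,0],[0,0,0],[0,0,0],[0,0,0]]}' -1; python3 to.py 609.5 257.5 22
python3 - <<'E'
from h import *
p=camera_params('wrist');im=capture('wrist');print(proj(p,[[609.5,257.5,50]]))
cv2.imwrite('pics/w7.png',cv2.cvtColor(im,cv2.COLOR_RGB2BGR))
E
```

```text
time: 31.15
tool_pos: [607.1, 254.0, 123.8]
tcp_rot: [-3.139, 0.002, 1.184]
contact_force: [-0.6, -1.0, -0.7]
grip_width: 91.9
units [ 0.12  0.18 -5.09] ang units [ 0.01 -0.03 -0.04] q [ 0.28  0.67  1.26  0.    1.21 -0.9 ] F [-0.6 -1.  -0.7] 31.15
[[261.43598487 202.24310189]]
```

View pics/w7.png

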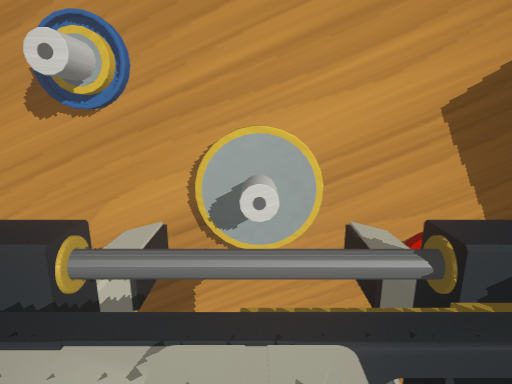

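The 110's hub is at (259,203), against a predicted (261,202). The red look-alike is beyond the finger's reach (it is only about 50 mm tall, below the body).

```bash
python3 -m jog '{"xyz":[[0.1,0.15,-0.3],[0,0,-0.9],[0,0,-1],[0,0,-1],[0,0,-0.9],[0,0,-0.5],[0,0,-0.3],[0,0,0]],"angular":[[0.01,-0.03,-0.04],[0,0,0],[0,0,0],[0,0,0],[0,0,0],[0,0,0],[0,0,0],[0,0,0]]}' -1; python3 to.py 609.5 257.5 22
```

```text
time: 32.0
tool_pos: [609.3, 253.1, 22.4]
tcp_rot: [3.139, -0.002, 1.173]
contact_force: [-0.7, 0.5, 0.7]
grip_width: 91.8
units [ 0.01  0.22 -0.02] ang units [-0.01  0.03  0.07] q [ 0.28  0.78  1.35  0.    1.01 -0.9 ] F [-0.7  0.5  0.7] 32.0
```

```bash
python3 -m jog '{"xyz":[[-0.03,0.2,0.02],[0,0,0],[0,0,0]],"angular":[[0,0.03,0.07],[0,0,0],[0,0,0]]}' -1; python3 to.py 609.5 257.5 22; python3 -m jog '{"xyz":[[0,0,0],[0,0,0],[0,0,0],[0,0,0],[0,0,0],[0,0,0],[0,0,0],[0,0,0],[0,0,0]],"angular":[[0,0,0],[0,0,0],[0,0,0],[0,0,0],[0,0,0],[0,0,0],[0,0,0],[0,0,0],[0,0,0]]}' 1; python3 to.py 592 -271 120
```

```text
time: 32.3
tool_pos: [609.9, 257.8, 24.9]
tcp_rot: [3.14, -0.003, 1.181]
contact_force: [-0.0, -0.9, -0.1]
grip_width: 92.0
units [-0.02 -0.01 -0.15] ang units [-0.02  0.03 -0.01] q [ 0.28  0.78  1.34  0.    1.02 -0.9 ] F [-0.  -0.9 -0.1] 32.3
time: 33.2
tool_pos: [610.3, 257.6, 26.5]
tcp_rot: [3.138, -0.003, 1.181]
contact_force: [-0.5, -0.1, 0.5]
grip_width: 29.5
units [ -0.92 -26.43   4.68] ang units [-0.01  0.04 -0.01] q [ 0.28  0.78  1.34  0.    1.02 -0.9 ] F [-0.5 -0.1  0.5] 33.2
```

```bash
python3 -m jog '{"xyz":[[0,0,0.4],[0,0,0.8],[0,0,1],[0,0,1],[0,-0.4,1],[0,-0.8,0.5],[-0.03,-1,0.2],[-0.03,-1,0],[-0.03,-1,0],[-0.03,-1,0]],"angular":[[0,0.04,0],[0,0,0],[0,0,0],[0,0,0],[0,0,0],[0,0,0],[0,0,0],[0,0,0],[0,0,0],[0,0,0]]}' 1; python3 -m jog '{"xyz":[[-0.03,-1,0],[-0.03,-1,0],[-0.03,-1,0],[-0.03,-1,0],[-0.03,-1,0],[-0.03,-1,0],[-0.03,-1,0],[-0.03,-1,0],[-0.03,-1,0],[-0.03,-1,0]],"angular":[[0,0,0],[0,0,0],[0,0,0],[0,0,0],[0,0,0],[0,0,0],[0,0,0],[0,0,0],[0,0,0],[0,0,0]]}' 1; python3 to.py 592 -271 120
```

```text
time: 34.2
tool_pos: [601.9, 149.3, 122.9]
tcp_rot: [-3.128, 0.006, 1.185]
contact_force: [0.0, 0.7, -4.9]
grip_width: 29.4
time: 35.2
tool_pos: [587.7, -67.1, 117.4]
tcp_rot: [-3.113, 0.011, 1.18]
contact_force: [0.0, 0.1, -4.9]
grip_width: 29.2
units [  0.21 -10.2    0.13] ang units [-0.   -0.29  0.  ] q [-0.24  0.58  1.45 -0.01  1.14 -1.42] F [ 0.   0.1 -4.9] 35.2
```

```bash
python3 -m jog '{"xyz":[[0.05,-1,0],[0.05,-1,0],[0.05,-1,0],[0.05,-1,0],[0.05,-1,0],[0.05,-1,0],[0.03,-1,0],[0.03,-1,0],[0,-0.8,0],[0,-0.4,0]],"angular":[[0,-0.2,0],[0,-0.1,0],[0,0,0],[0,0,0],[0,0,0],[0,0,0],[0,0,0],[0,0,0],[0,0,0],[0,0,0]]}' 1; python3 to.py 592 -271 110
```

```text
time: 36.2
tool_pos: [584.8, -265.8, 111.5]
tcp_rot: [-3.128, -0.001, 1.173]
contact_force: [-0.3, 0.5, -4.4]
grip_width: 29.1
units [ 0.36 -0.26 -0.08] ang units [-0.06 -0.12  0.07] q [-0.55  0.66  1.31 -0.    1.18 -1.72] F [-0.3  0.5 -4.4] 36.2
```

```bash
python3 -m jog '{"xyz":[[0.35,-0.1,-0.2],[0,0,-0.6],[0,0,-0.8],[0,0,-0.7],[0,0,-0.4],[0,0,-0.1],[0,0,0]],"angular":[[-0.06,-0.12,0.07],[0,0,0],[0,0,0],[0,0,0],[0,0,0],[0,0,0],[0,0,0]]}' 1; python3 to.py 592 -271 30.5
python3 - <<'E'
from h import *
p=camera_params('wrist');im=capture('wrist');print(proj(p,[[591,-270.8,12]]))
cv2.imwrite('pics/w8.png',cv2.cvtColor(im,cv2.COLOR_RGB2BGR))
E
```

```text
time: 36.9
tool_pos: [591.3, -263.6, 49.1]
tcp_rot: [-3.138, -0.002, 1.183]
contact_force: [-0.4, 0.2, -4.2]
grip_width: 29.1
units [ 0.03 -0.37 -0.93] ang units [-0.03 -0.02 -0.03] q [-0.54  0.73  1.36  0.    1.05 -1.72] F [-0.4  0.2 -4.2] 36.9
[[244.82108793 220.29799863]]
```

View pics/w8.png

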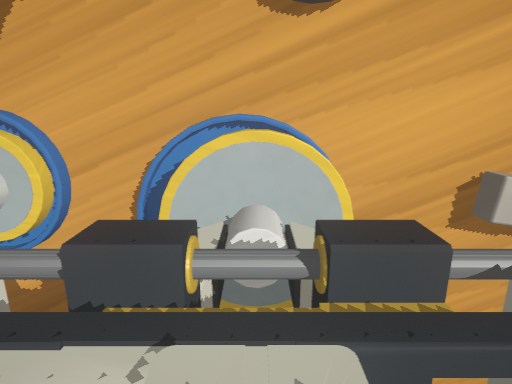

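Tray_110 is at about x=243 px, as predicted. I'll shift −7 mm in y and lower.

```bash
python3 -m jog '{"xyz":[[0.02,-0.25,0],[0,-0.1,0],[0,0,-0.2],[0,0,-0.25],[0,0,-0.15],[0,0,-0.05],[0,0,0]],"angular":[[-0.03,-0.02,-0.03],[0,0,0],[0,0,0],[0,0,0],[0,0,0],[0,0,0],[0,0,0]]}' 1; python3 to.py 592 -271 30.5
```

```text
time: 37.65
tool_pos: [592.9, -272.1, 37.5]
tcp_rot: [3.137, 0.001, 1.18]
contact_force: [-0.3, 0.6, -4.9]
grip_width: 29.9
units [-0.05  0.06 -0.35] ang units [0.02 0.04 0.  ] q [-0.55  0.75  1.36 -0.    1.02 -1.73] F [-0.3  0.6 -4.9] 37.65
```

```bash
python3 -m jog '{"xyz":[[-0.05,0.06,-0.15],[0,0,-0.15],[0,0,-0.08],[0,0,0],[0,0,0]],"angular":[[0.02,0.04,0],[0,0,0],[0,0,0],[0,0,0],[0,0,0]]}' 1; python3 to.py 592 -271 30.5
```

```text
time: 38.15
tool_pos: [592.2, -270.9, 30.6]
tcp_rot: [3.141, 0.001, 1.18]
contact_force: [-0.8, -0.3, -4.2]
grip_width: 29.3
units [-0.01 -0.   -0.  ] ang units [0.01 0.   0.  ] q [-0.55  0.76  1.37 -0.    1.01 -1.73] F [-0.8 -0.3 -4.2] 38.15
```

```bash
python3 -m jog '{"xyz":[[0,0,-0.12],[0,0,-0.07]],"angular":[[0,0,0],[0,0,0]]}' 1; python3 to.py 592 -271 30.5
```

```text
time: 38.35
tool_pos: [592.4, -271.1, 30.4]
tcp_rot: [3.14, 0.001, 1.18]
contact_force: [-3.5, 2.1, 2.5]
grip_width: 29.3
units [-0.02  0.    0.01] ang units [ 0.02  0.01 -0.  ] q [-0.55  0.76  1.37 -0.    1.01 -1.73] F [-3.5  2.1  2.5] 38.35
```

Contact. Release, retreat up and out of the top camera's view, then check.

```bash
python3 -m jog '{"xyz":[[0,0,0],[0,0,0],[0,0,0],[0,0,0],[0,0,0],[0,0,0],[0,0,0]],"angular":[[0,0,0],[0,0,0],[0,0,0],[0,0,0],[0,0,0],[0,0,0],[0,0,0]]}' -1; python3 -m jog '{"xyz":[[0,0,0.5],[0,0,1],[0,0,1],[0,0,1],[0,0,1],[0,0,1],[0,1,0.4],[0,1,0.4],[0,1,0.4],[0,1,0.4]],"angular":[[0.02,0.02,0],[0,0,0],[0,0,0],[0,0,0],[0,0,0],[0,0,0],[0,0,0],[0,0,0],[0,0,0],[0,0,0]]}' -1;python3 -m jog '{"xyz":[[-0.2,1,0],[-0.2,1,0],[-0.2,1,0],[-0.2,1,0],[-0.2,1,0],[-0.2,1,0],[-0.2,1,0],[-0.2,0.7,0],[0,0.3,0],[0,0,0]],"angular":[[0,0,0],[0,0,0],[0,0,0],[0,0,0],[0,0,0],[0,0,0],[0,0,0],[0,0,0],[0,0,0],[0,0,0]]}' -1
python3 - <<'E'
from h import *
for n in('top','side'): cv2.imwrite(f'pics/{n}2.png',cv2.cvtColor(capture(n),cv2.COLOR_RGB2BGR))
E
```

```text
time: 39.05
tool_pos: [594.3, -272.2, 32.0]
tcp_rot: [3.134, 0.002, 1.18]
contact_force: [-0.0, 0.4, 0.0]
grip_width: 80.4
time: 40.05
tool_pos: [592.2, -186.9, 181.7]
tcp_rot: [3.14, -0.0, 1.177]
contact_force: [0.0, 0.3, -0.7]
grip_width: 91.6
time: 41.05
tool_pos: [552.0, -0.8, 181.2]
tcp_rot: [-3.134, -0.002, 1.192]
contact_force: [0.4, 0.6, -0.9]
grip_width: 91.7
```

View pics/top2.png

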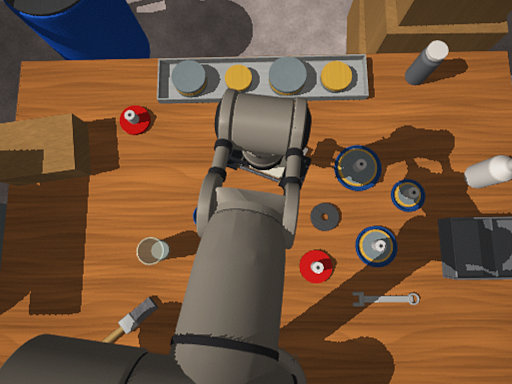

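View pics/side2.png

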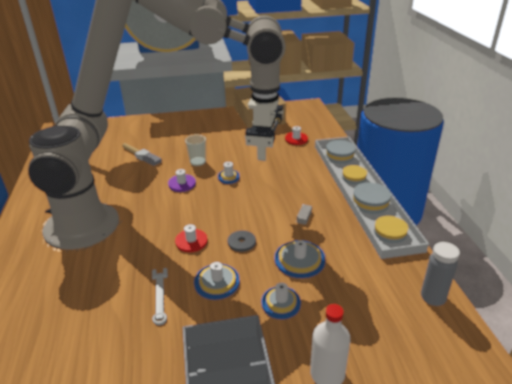

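The side view shows all four wheels in their trays and the tumbler and disc where they were. In the top view, three trays are visible at (358,168), (408,195) and (377,246). I'll measure the centring next.

Run:
```python
from h import *
T={'50':(459.4,164.9,25),'70':(510,-407.4,35),'90':(369,-309,45),'110':(591,-271,55)}
for n in('top','side'):
    p=camera_params(n);bgr=cv2.imread(f'pics/{n}2.png');hsv=cv2.cvtColor(bgr,cv2.COLOR_BGR2HSV)
    br=cv2.inRange(hsv,(18,70,40),(34,255,255)); bl=cv2.inRange(hsv,(100,110,30),(125,255,255))
    for k,(x,y,r) in T.items():
        if n=='top' and k=='50': continue
        a=np.linspace(0,6.283,40); poly=lambda R,z:proj(p,np.c_[x+R*np.cos(a),y+R*np.sin(a),0*a+z]).astype(np.int32)
        m=np.zeros_like(br);cv2.fillPoly(m,[poly(r+9,12)],255)
        q=np.c_[np.nonzero(br&m)[::-1]]; out=[k]
        if len(q)>8: out+=['wheel',circ(cast(p,q,16)).round(1),len(q)]
        m[:]=0;cv2.fillPoly(m,[poly(r+18,12)],255)
        q=np.c_[np.nonzero(bl&m)[::-1]]; hull=cv2.convexHull(q.astype(np.int32))[:,0]
        out+=['tray hull',circ(cast(p,hull+0.,12)).round(1)]
        print(n,*out)
    cv2.imwrite(f'pics/z{n}.png',cv2.resize(bgr[135:280,290:440] if n=='top' else bgr[130:330,140:350],None,fx=3.8 if n=='top' else 3,fy=3.8 if n=='top' else 3,interpolation=2))
p=camera_params('top');
a=cv2.imread('pics/top0.png').astype(int);b=cv2.imread('pics/top2.png').astype(int)
for n,(u,v) in(('disc',(325,216)),('tumbler',(153,250))):
    for im in(a,b):
        w=im[v-22:v+22,u-22:u+22].astype(np.uint8); d=cv2.cvtColor(w,cv2.COLOR_BGR2HSV); M=(d[...,1]<90); ys,xs=np.nonzero(M); print(n,(xs.mean()+u-22).round(1),(ys.mean()+v-22).round(1),M.sum())
```

```text
top 70 wheel [ 511.6 -405.2   32.1] 177 tray hull [ 509.8 -406.9   46.3]
top 90 wheel [ 370.5 -307.4   41.9] 248 tray hull [ 368.8 -308.9   56.1]
top 110 wheel [ 592.5 -268.6   51.8] 267 tray hull [ 591.2 -270.3   66.1]
side 50 wheel [459.5 163.8  22.8] 64 tray hull [457.7 153.6  31.4]
side 70 wheel [ 510.  -408.3   32.9] 231 tray hull [ 507.3 -416.3   43.8]
side 90 wheel [ 369.  -309.7   43.4] 274 tray hull [ 367.2 -317.    54. ]
side 110 wheel [ 591.  -271.7   52.9] 296 tray hull [ 589.  -279.4   64. ]
disc 324.5 216.5 588
disc 324.5 216.5 588
tumbler 156.7 250.0 400
tumbler 156.6 249.9 400
```

View pics/ztop.png

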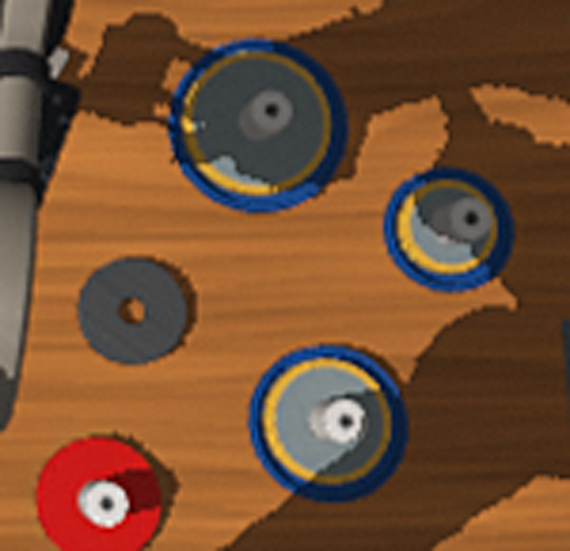

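View pics/zside.png

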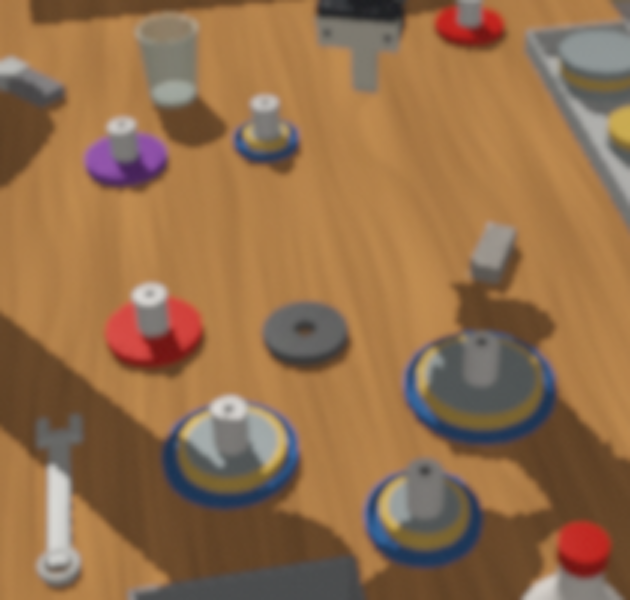

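```bash
python3 -c "
from plant import bot
print(bot.get_obs()['contact_force'],bot.get_obs()['time'],bot.close_job())"
```

```text
the job is handed in; nothing more can be done
[-0.40726784 -0.20610809  0.1783196 ] 41.15 None
```

All four hubbed wheels are in the trays of their own size, and I handed the job in at 41 s. The hand-in reports no verdict.

**How it went:** I gripped each wheel by its hub, carried it over its tray and lowered it. wheel_90 and wheel_110 reached the tray floor before I released them. wheel_50 and wheel_70 were still partly carried, within about 1 mm of the floor by the measured heights. One mistyped move was refused and moved nothing.

**Last checks:**
- **Centring:** the 70, 90 and 110 wheels measured 2–3 mm from their tray centres in the top view. In the side view they were within about 1 mm of the tray positions measured at the start.
- **wheel_50:** the arm hid its tray from the top camera. The wrist view put it within 1 mm of the tray centre, and the side view agreed.
- **Lying flat:** they look flat and inside the rims in the pictures. I did not measure tilt or height directly.
- **Tumbler and bare disc:** neither moved by more than about 0.1 pixel between the first and last top views.
- **Disagreement:** tray outlines fitted in the side view came out 7–11 mm off. I put that down to the outer wall being counted with the rim and did not use them.
- **Highest wrist force I saw:** about 30 N, when wheel_90 touched down.

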